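# Seat a hub end cap and tug-test it

## Robot

A 7-joint arm with a two-finger parallel gripper is mounted at the origin on the work surface. World frame = base frame: x ahead of the robot, y to its left, z up, the work surface at z = 0. Lengths are in mm, angles in rad, forces in N, time in s.
With the tool pointing down it reaches from about 400 to 875 mm from the base axis. Payload 4.4 kg.
Tool frame: the origin (TCP) lies midway between the tips of the shut fingers; the grasp point (between the pads) lies 19 mm behind it; z points along the fingers, y is the direction in which the jaws open and shut (so a half turn about z gives the same grasp; the last joint's range is limited). The gripper opens to 85 mm and grips with 20 to 120 N. Pads are 22 mm wide; open, the fingers measure 114 mm over their backs; the gripper's body (76 mm by 85 mm) begins 54 mm behind the grasp point. The pads swing forward as they close: fully open they stand 13 mm farther back than shut.
Start: joints at [-1.379, 0.628, 0.038, 1.517, -0.027, 0.996, -0.02], TCP at [165.695, 628.54, 231.313] pointing down, gripper open.
Joint ranges: [-3.06, 3.06], [-0.37, 2.12], [-1.25, 1.32], [0.18, 2.47], [-1.1, 4.24], [0.23, 1.98], [-2.94, 2.94]. Speed limits (rad/s): [2.57, 2.57, 3.14, 3.14, 3.14, 3.14, 3.14].

## Interface

Orientations are given as [roll, pitch, yaw] about the fixed x, y, z axes, in that order (R = Rz(yaw) Ry(pitch) Rx(roll)).
In Python, from cell import ctrl, vision gives the robot as it stands.
- The arm moves only by the tool play_rows, never from a script. Its arguments are lists of equal length, an entry for each row: "slide": the shift along the tool's x, y, z in mm, a list of three; "turn": the turn about the tool's z in rad; "fingers": the opening, from 0 (shut) to 1 (fully open). A call has 1 to 5 rows; each row is the pose to reach, as a shift and turn from the pose measured when the call began, along the tool's axes at that moment; what a row does not reach only later rows make up. A row lasts 1/8 s, in which the tool goes at most 62.5 mm and 10.7 degrees, less where a joint would pass 70% of its speed; a pose out of reach is approached as far as the arm can. A call with a gripper value outside its range is refused whole. The fingers move at their own pace and stop on an object; the grip force is fixed at half the most. Time passes only in rows, so rows that repeat a pose let the fingers close. It gives the time, the measured TCP pose, the force and the opening at its end, in the units of the state.
- ctrl.read_state(): the state, without advancing time (a new reading comes with each control period).
- vision.get_image(name): name is "side" or "top" or "wrist"; returns (picture, depth): 384x512x3 uint8, blue, green, red; 384x512 float32, mm along the optical axis (not along the pixel's ray), 0 where there is no reading.
- vision.camera_params(name): a dict with "fx", "fy", "cx", "cy" (pixels), "position" and "rotation" of the camera in the world. Camera axes: x right, y up, looking along -z (the intrinsics and any distortion apply to the point x, -y, -z); pixel columns grow to the right and rows downward; lengths in mm; the calibration is good to about 2 mm. A picture is of the moment at which its call begins: read the wrist's pose just before it. camera_params takes no time and is no camera call; for the wrist camera it gives the pose at the moment of the call.
- ctrl.finish_job(): hands the job in, once; it reports no verdict.
The state is a dict: "clock": time; "qpos": joint angles; "qd": joint speeds; "tau": joint torques, N m; "eef_pos": TCP position; "tool_rot": TCP orientation; "force": force on the tool from outside, world axes, zero at the start; "torque": the same for the moment, N m; "width": finger opening in mm.
Only numpy, scipy, OpenCV 4.12 (cv2) and the standard library are available. Lean on these libraries where they do the work, as an engineer would, in place of code of your own. Each camera call takes 0.05 s, during which the arm holds its last target.

## Task

Two bicycle hubs stand upright on sprung stands; on one of them the end cap on top stands a good few millimetres proud of the hub. Press that cap fully home, without leaning on it harder than about 30 N, then grip it and tug it straight up with about 12 N (well short of the 18 N that would drag it off), keep that pull on steadily for a second to confirm that it is retained, and let go with the cap still home. Leave the other hub untouched and everything else on the bench where it is.

Things in the scene. Friction and masses are not known exactly. Their poses are not given: they have to be found in the camera images.
- cap_a_top (a point): The end cap that starts proud: 6 to 10 mm of thinner bright axle shows under it. Centre of the cap's flat top, z up. A dark steel upright cylinder, 25 mm diameter, 26 mm tall, on a vertical axis; home, its top is 151 mm above the bench and its underside on the hub's shoulder (33 mm diameter, 21 mm tall, spoke flange of 58 mm below that). Solid: grip it firmly.
- cap_a (a joint): How far cap a stands up from home along the vertical axle, m: 0 is home against the shoulder, 0.016 the top stop. It is a tight push fit: it stays where it is left, and slides (up or down, smoothly, without a click) only when pushed or pulled with more than about 18 N; once home it stops dead and the push needed rises at once.
- hub_a (a joint): Rise of hub a on the spring of its stand, m: 0 at rest, positive when pulled up, negative when pressed down, stops at -0.006 and +0.006. The spring is stiff and linear, 8 N for each mm, so it shows the force on the cap: a 12 N pull lifts hub and cap by 1.5 mm, a 20 N push sinks them by 2.5 mm. 
- cap_b_top (a point): The other hub's end cap, already home; leave it alone. Centre of the cap's flat top, z up. A dark steel upright cylinder, 25 mm diameter, 26 mm tall, on a vertical axis; home, its top is 151 mm above the bench and its underside on the hub's shoulder (33 mm diameter, 21 mm tall, spoke flange of 58 mm below that).
- stand_b: Stand of hub b, with hub and cap: round steel foot 110 mm across, fixed to the bench; origin under its centre, hub axis vertical over it. The stand of hub a is the same. Leave it untouched.
- cone_wrench: Bystander, leave in place: steel open-ended wrench, 160 mm long, lying on the bench; origin at its underside.
- tape_roll: Bystander, leave in place: roll of pale tape lying flat, 90 mm across, 22 mm high; origin at its underside.
- lube_bottle: Bystander, leave in place: black bottle with a white cap, standing, 42 mm across, 130 mm high; origin at its underside.
- hex_key: Bystander, leave in place: T-handled hex key lying on the bench, black handle 90 mm, steel shank 140 mm, 22 mm high; origin at its underside.
- spacer: Bystander, leave in place: aluminium ring 34 mm across, 12 mm high, beside the stand of hub a; origin at its underside.
- spare_cap: Bystander, leave in place: stepped aluminium part 30 mm across, 18 mm high, beside the stand of hub b; origin at its underside.
- sprocket: Bystander, leave in place: toothed steel disc 72 mm across, 6.5 mm high, lying flat; origin at its underside.
Mind the look-alikes: they are no part of the job. What is shaped like the part that bears cap_a_top but green or red is not meant.

How it is judged:
By the outcome, as a careful person would: the job done as asked, in the order asked, and still so for the second after the job is handed in, with the robot touching nothing.
It also fails if it takes over 58 s, if anything falls off the work surface, if the arm or the gripper's body presses on something with over 40 N, if the wrist force passes 120 N, or if a joint passes its speed limit or range.

## Working session

There is one attempt and no reset: what is moved stays moved. The work goes in short steps, Python scripts to look and compute and a tool call to move; the robot and the scene stay as the last step left them, time stands still between calls to the robot, and variables do not carry over. Pictures are saved under pics/ and viewed, and the job is handed in when it is done.

Besides the shell and the picture viewer there is one more tool, called after "Request:" by a JSON object that holds its "fn" and its "kwargs". play_rows: Moves the arm, as the interface text tells. Its arguments: {"type":"object","properties":{"slide":{"type":"array"},"turn":{"type":"array"},"fingers":{"type":"array"}},"required":["slide","turn","fingers"]}

```bash
ls; mkdir -p pics
cat > h.py <<'E'
import numpy as np,cv2
from cell import ctrl,vision
def px2w(name,u,v,d,P=None):
    P=P or vision.camera_params(name)
    R=np.array(P["rotation"]);t=np.array(P["position"])
    c=np.array([(u-P["cx"])/P["fx"]*d,-(v-P["cy"])/P["fy"]*d,-d])
    return R@c+t
E
python3 - <<'E'
from h import *
print(ctrl.read_state())
for n in ("side","top","wrist"):
    P=vision.camera_params(n);print(n,P)
    im,d=vision.get_image(n);cv2.imwrite(f"pics/{n}0.png",im);np.savez(f"pics/{n}0.npz",im=im,d=d,P=np.array(P,dtype=object))
E
```

```text
pics
{'clock': 0.0, 'qpos': array([-1.37877622,  0.62932373,  0.03844223,  1.51835841, -0.02698993,
        0.99630425, -0.0199924 ]), 'qd': array([ 0.00031574, -0.00162542,  0.00020178, -0.00100995,  0.00066438,
        0.00181884, -0.00108744]), 'tau': array([ 8.53308916e-05, -5.63393641e+01,  1.22604299e+00, -1.93444222e+01,
        1.08289858e-02,  1.06472033e-02, -1.72062335e-05]), 'eef_pos': array([165.54936055, 627.9237389 , 230.40668313]), 'tool_rot': array([-3.13971722e+00,  3.20566040e-05,  2.88378564e+00]), 'force': array([ 0.45447211,  0.88420443, -0.19409682]), 'torque': array([-0.05432411, -0.0180204 , -0.00979782]), 'width': 85.4351968198007}
side {'fx': 468.6226476269763, 'fy': 468.6226476269763, 'cx': 249.38153129508453, 'cy': 188.20803888230512, 'position': array([300.58512878, 653.98086185, 762.56816973]), 'rotation': array([ 0.8541166 , -0.00565128, -2.79505048])}
top {'fx': 433.63979124548155, 'fy': 433.63979124548155, 'cx': 258.736890960742, 'cy': 192.64292782661875, 'position': array([ 437.02642876,  -70.38305513, 1234.80026183]), 'rotation': array([ 0.10110375, -0.00873228, -1.55196612])}
wrist {'fx': 275.34429064779937, 'fy': 275.34429064779937, 'cx': 259.1465149996717, 'cy': 187.86301834192656, 'position': array([ 93.46504891, 647.90604213, 373.11075266]), 'rotation': array([-0.29132149,  0.001824  ,  1.31281286])}
```

```bash
sed -i 's/R=np.array(P\["rotation"\])/R=Rotation.from_euler("xyz",P["rotation"]).as_matrix()/; 1a from scipy.spatial.transform import Rotation' h.py; python3 -c "
import cv2,numpy as np
a=[cv2.imread(f'pics/{n}0.png') for n in ('side','top')]
for n,i in zip(('side','top'),a): cv2.imwrite(f'pics/{n}0b.png',cv2.resize(i,(800,600)))
"
```

```text
(no output)
```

View pics/side0.png

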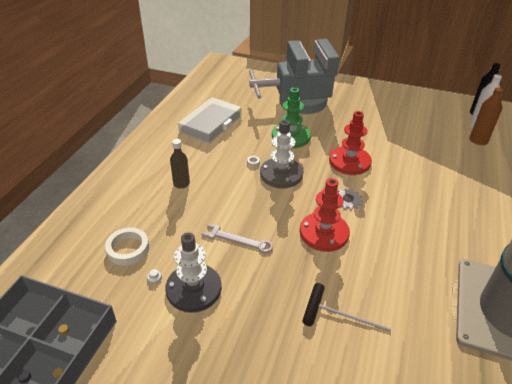

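View pics/top0.png

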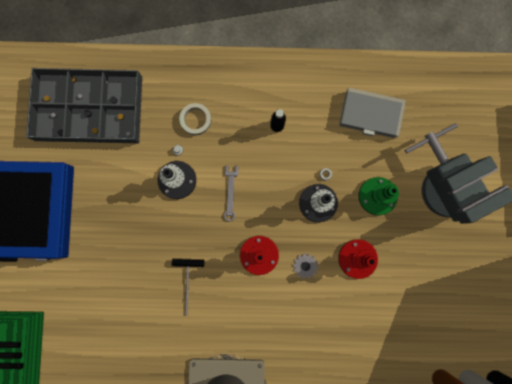

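Candidates, by side pixel: silver hub with dark cap at (284,128), silver hub with dark cap at (188,242), and look-alikes that are green (294,95) and red (357,118) and (331,187). I'm zooming in on the two silver hubs.

Run:
```python
from h import *
z=np.load("pics/side0.npz",allow_pickle=True);im=z["im"];d=z["d"];P=z["P"].item()
a=im[110:200,240:330];b=im[225:315,145:235]
cv2.imwrite("pics/crop0.png",np.hstack([cv2.resize(x,(400,400),interpolation=cv2.INTER_CUBIC) for x in (a,b)]))
for u,v in [(284,125),(284,130),(188,237),(188,243),(281,182),(193,295)]: print(u,v,d[v,u],px2w("side",u,v,d[v,u],P))
z=np.load("pics/top0.npz",allow_pickle=True);im=z["im"];d=z["d"];P=z["P"].item()
for u,v in [(327,198),(166,173),(320,203),(306,195),(190,185)]: print(u,v,d[v,u],px2w("top",u,v,d[v,u],P))
cv2.imwrite("pics/crop1.png",np.hstack([cv2.resize(x,(400,400),interpolation=cv2.INTER_CUBIC) for x in (im[175:235,290:350],im[145:205,145:205])]))
```

```text
284 125 1087.2272 [ 532.98335342 -236.08642974  159.41817706]
284 130 1095.345 [ 532.06427067 -235.52849087  146.10309816]
188 237 828.7858 [592.43960238 155.24666235 152.48467245]
188 243 821.8964 [587.62354011 165.87879484 149.62186068]
281 182 1155.7902 [ 522.66938143 -203.04985824   15.34429877]
193 295 901.2583 [583.58233575 177.12484501  15.08744772]
327 198 1084.5527 [ 536.53734759 -248.69752549  155.96565509]
166 173 1093.2401 [592.38507659 156.91664227 150.14091885]
320 203 1110.6761 [ 525.85810567 -235.31858514  128.53088943]
306 195 1223.9641 [ 556.63546884 -212.19196345   17.62633456]
190 185 1222.7306 [578.40395011 115.51780161  18.84270939]
```

View pics/crop0.png

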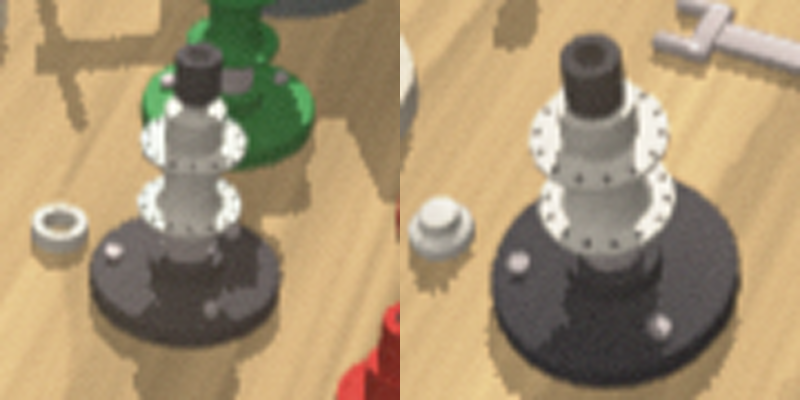

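View pics/crop1.png

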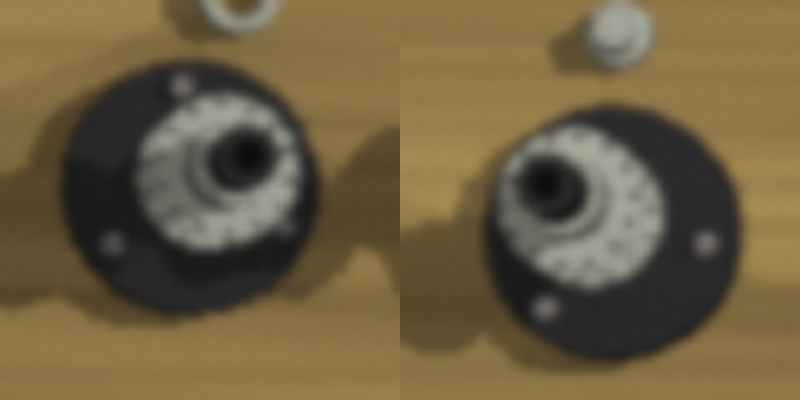

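```bash
cat >> h.py <<'E'
def cloud(d,P):
    v,u=np.mgrid[0:384,0:512]
    R=Rotation.from_euler("xyz",P["rotation"]).as_matrix()
    c=np.stack([(u-P["cx"])/P["fx"]*d,-(v-P["cy"])/P["fy"]*d,-d],-1)
    return c@R.T+np.array(P["position"])
def slide(target):
    s=ctrl.read_state();R=Rotation.from_euler("xyz",s["tool_rot"]).as_matrix()
    return R.T@(np.array(target)-s["eef_pos"])
E
python3 - <<'E'
from h import *
for n in ("side","top"):
    z=np.load(f"pics/{n}0.npz",allow_pickle=True);im=z["im"];d=z["d"];P=z["P"].item()
    W=cloud(d,P)
    for c in ((531,-240),(592,160)):
        m=(d>0)&(np.hypot(W[...,0]-c[0],W[...,1]-c[1])<30)&(W[...,2]>100)
        p=W[m];g=im[m].mean(1)
        k=p[p[:,2]>p[:,2].max()-9]
        print(n,c,len(k),"top max",np.sort(p[:,2])[-8:].round(1),"mean",k.mean(0),k.min(0),k.max(0))
for t in [(420,420,250),(580,100,290),(531,-240,260)]: print(t,slide(t))
E
```

```text
side (531, -240) 70 top max [160.5 160.5 160.6 160.7 160.8 160.8 161.1 161.2] mean [ 534.12037233 -244.39583882  158.28126023] [ 522.98937191 -258.47039179  152.67227282] [ 546.20744505 -231.49114676  161.16086241]
side (592, 160) 141 top max [153.1 153.3 153.3 153.4 153.4 153.4 153.5 153.5] mean [592.53880681 157.52348002 150.61206848] [581.06535463 142.39767001 144.66677667] [605.39003971 168.55686133 153.51730142]
top (531, -240) 72 top max [161.7 161.7 162.  162.5 163.2 163.6 163.7 165.3] mean [ 536.39835128 -246.90144448  159.49951943] [ 526.0242024  -258.29184598  156.47279845] [ 548.59877924 -235.27357491  165.30270198]
top (592, 160) 76 top max [153.1 153.4 153.6 154.7 154.9 155.1 155.2 155.3] mean [594.90824322 155.59379048 150.9510498 ] [584.36996324 143.31952286 147.11163144] [605.53091032 167.0302509  155.2744573 ]
(420, 420, 250) [-299.08221852 -136.36832359  -19.19545262]
(580, 100, 290) [-535.37777547 -405.05977179  -58.81003867]
(531, -240, 260) [-574.67886061 -746.27343082  -28.31965332]
```

Hub a is the far one: its cap is at about (535,-246), and its top is about 8 mm higher than hub b's. The spacer ring stands beside it. Moving there on an arc.

Request:
{"fn": "play_rows", "kwargs": {"slide": [[-60,-27,-10],[-120,-54,-20],[-180,-82,-40],[-240,-110,-50],[-300,-136,-60]], "turn": [0,0,0,0,0], "fingers": [1,1,1,1,1]}}

```text
clock: 0.78
eef_pos: [404.7, 432.8, 287.6]
tool_rot: [-3.14, 0.0, 2.884]
force: [1.3, 0.1, 0.6]
width: 85.6
```

```bash
python3 -c "
from h import *
print(ctrl.read_state()['eef_pos']);print(slide((560,140,290)),slide((535,-190,280)))"
```

```text
[404.65639711 432.77764355 287.61705052]
[-224.80506149 -243.54553091   -2.07862322] [-284.69946704 -569.01348625    8.32667484]
```

Request:
{"fn": "play_rows", "kwargs": {"slide": [[-42,-45,0],[-84,-90,0],[-126,-135,0],[-168,-180,0],[-210,-225,0]], "turn": [0,0,0,0,0], "fingers": [1,1,1,1,1]}}

```text
clock: 1.4
eef_pos: [551.0, 159.9, 287.8]
tool_rot: [-3.14, -0.0, 2.884]
force: [0.3, 1.0, 0.2]
width: 85.6
```

```bash
python3 -c "
from h import *
print(ctrl.read_state()['eef_pos']);print(slide((535,-220,280)))"
```

```text
[550.99900223 159.89015293 287.82845325]
[ -81.21495528 -371.4425887     8.26531202]
```

Request:
{"fn": "play_rows", "kwargs": {"slide": [[-13,-60,0],[-26,-120,0],[-40,-180,0],[-52,-240,0],[-65,-300,0]], "turn": [0,0,0,0,0], "fingers": [1,1,1,1,1]}}

```text
clock: 2.02
eef_pos: [537.1, -148.5, 288.1]
tool_rot: [-3.141, -0.0, 2.884]
force: [1.6, -0.3, -0.5]
width: 85.2
```

```bash
python3 -c "
from h import *
print(ctrl.read_state());print(slide((535,-246,230)))
P=vision.camera_params('wrist');im,d=vision.get_image('wrist')
np.savez('pics/w1.npz',im=im,d=d,P=np.array(P,dtype=object));cv2.imwrite('pics/w1.png',im)"
```

```text
{'clock': 2.025, 'qpos': array([ 0.11837385,  0.43615596,  0.14814893,  1.70932831, -0.07291692,
        1.00172511,  1.60584563]), 'qd': array([ 0.83788764,  0.1356792 ,  0.08127636, -0.22807022, -0.06066329,
        0.08624619,  0.92438634]), 'tau': array([ -3.57594095, -47.60659218,   2.25329138, -17.8744626 ,
         0.16334034,   0.17155898,  -0.9726489 ]), 'eef_pos': array([ 537.06240339, -148.53212298,  288.10757985]), 'tool_rot': array([-3.14060274e+00, -2.01023992e-04,  2.88446000e+00]), 'force': array([ 1.6339156 , -0.32313284, -0.47395008]), 'torque': array([-0.01436619, -0.03805141, -0.00546506]), 'width': 85.17617506917868}
[-22.80399451 -94.73036293  58.19680031]
```

View pics/w1.png

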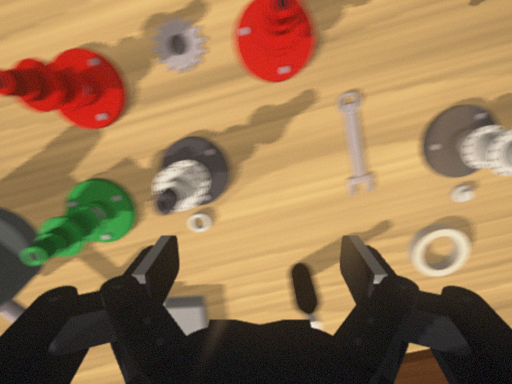

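The wrist view has the silver hub with the dark cap at (167,200), the spacer ring at (200,222), and the look-alike hubs well clear. Next I centre above it, shutting the fingers.

Request:
{"fn": "play_rows", "kwargs": {"slide": [[-11,-45,15],[-23,-95,30],[-23,-95,60],[-23,-95,60],[-23,-95,60]], "turn": [0,0,0,0,0], "fingers": [0,0,0,0,0]}}

```text
clock: 2.7
eef_pos: [532.7, -257.8, 230.0]
tool_rot: [-3.132, 0.003, 2.874]
force: [-0.1, -0.4, -0.0]
width: -0.2
```

```bash
python3 -c "
from h import *
s=ctrl.read_state();print(s['eef_pos'],s['force'],s['width'])
P=vision.camera_params('wrist');im,d=vision.get_image('wrist')
np.savez('pics/w2.npz',im=im,d=d,P=np.array(P,dtype=object));cv2.imwrite('pics/w2.png',im)
W=cloud(d,P);g=im.astype(int).max(2)
m=(d>0)&(np.hypot(W[...,0]-535,W[...,1]+246)<30)&(W[...,2]>148)&(W[...,2]<172)
p=W[m];print(len(p),np.percentile(p,[2,50,98],axis=0))
v,u=np.nonzero(m);print(u.min(),u.max(),v.min(),v.max())
print(ctrl.read_state()['eef_pos'],slide((535,-246,165)))
"
```

```text
[ 532.69955289 -257.83580353  230.04557101] [-0.09120073 -0.38425946 -0.01689   ] -0.1832785577139578
747 [[ 523.85760008 -257.46491632  149.7789954 ]
 [ 534.06792741 -246.22383812  159.06899103]
 [ 546.39463453 -235.31453946  160.34766866]]
259 288 183 213
[ 532.9642694  -257.91790432  230.47458512] [ 1.42076817 12.64952263 65.35344623]
```

View pics/w2.png

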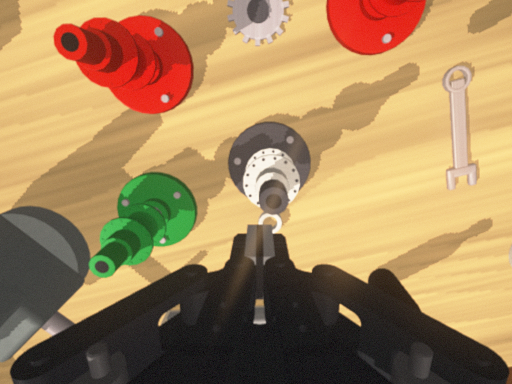

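The wrist camera puts the cap top at pixel (273,200) and at (535,-246.4,~159.5), which agrees with the side and top cameras. Lining up above it.

Request:
{"fn": "play_rows", "kwargs": {"slide": [[1.3,12.2,25],[1.3,12.2,45],[1.3,12.2,55],[1.3,12.2,55],[1.3,12.2,55]], "turn": [0,0,0,0,0], "fingers": [0,0,0,0,0]}}

```text
clock: 3.38
eef_pos: [535.7, -246.7, 176.4]
tool_rot: [-3.132, 0.005, 2.874]
force: [0.2, -0.4, 0.1]
width: -0.1
```

```bash
python3 -c "
from h import *
s=ctrl.read_state();print(s['eef_pos'],s['tool_rot'],s['force'],s['width'])
for n in ('wrist','side'):
  P=vision.camera_params(n);im,d=vision.get_image(n)
  np.savez(f'pics/{n}3.npz',im=im,d=d,P=np.array(P,dtype=object))
  cv2.imwrite(f'pics/{n}3.png',cv2.resize(im[100:210,220:366] if n=='side' else im[140:290,180:380],(800,600),interpolation=cv2.INTER_CUBIC))
print(slide((535,-246.3,162)))
"
```

```text
[ 535.68643437 -246.7248304   176.39451563] [-3.13181161  0.00539292  2.87370983] [ 0.18426322 -0.35557374  0.06065179] -0.1377454518490516
[ 0.73767124  0.38566611 14.29785878]
```

View pics/wrist3.png

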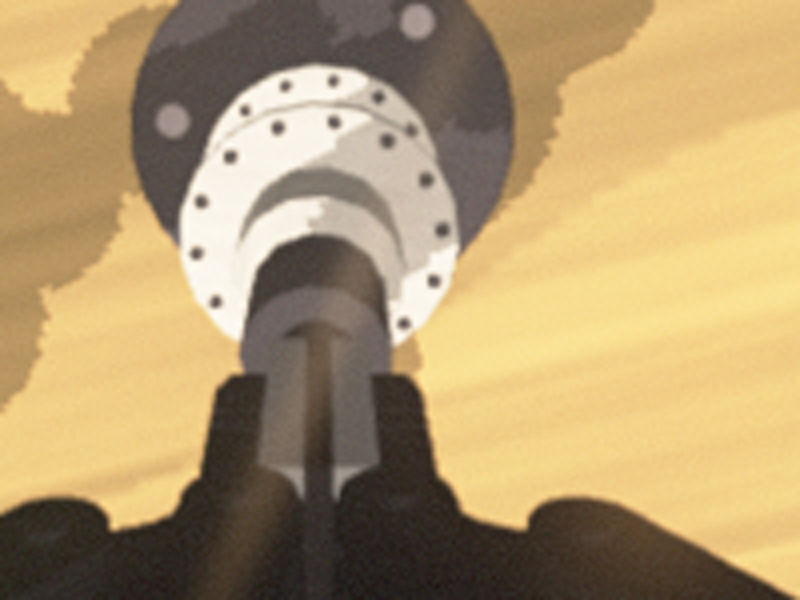

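View pics/side3.png

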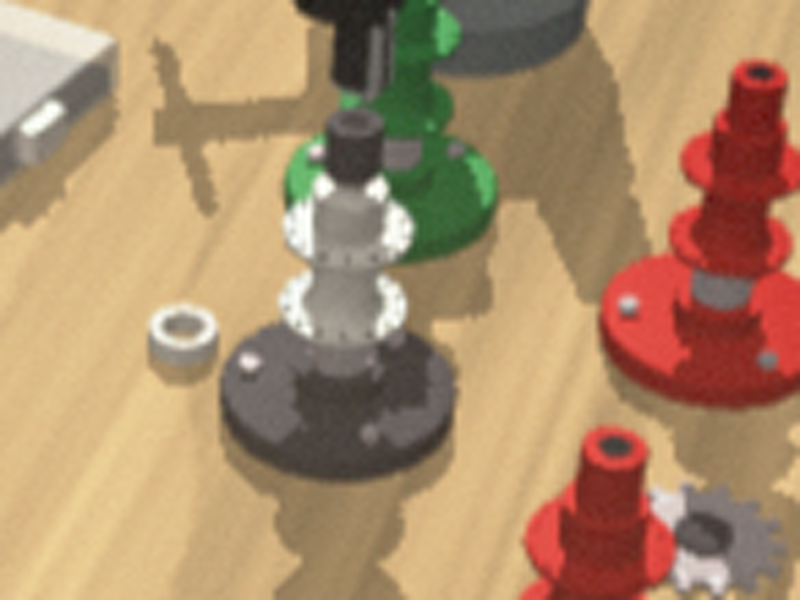

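The shut fingers sit centred over the cap, with the bore at (320,330) in the wrist crop. Descending to just above it.

Request:
{"fn": "play_rows", "kwargs": {"slide": [[0.7,0.4,10],[0.7,0.4,13],[0.7,0.4,13],[0.7,0.4,14],[0.7,0.4,15]], "turn": [0,0,0,0,0], "fingers": [0,0,0,0,0]}}

```text
clock: 4.1
eef_pos: [535.1, -246.4, 161.3]
tool_rot: [-3.132, 0.005, 2.874]
force: [-0.5, 0.8, -0.2]
width: 0.2
```

Request:
{"fn": "play_rows", "kwargs": {"slide": [[0,0,0.5],[0,0,1],[0,0,1.5],[0,0,2],[0,0,2]], "turn": [0,0,0,0,0], "fingers": [0,0,0,0,0]}}

```text
clock: 4.72
eef_pos: [535.1, -246.4, 159.4]
tool_rot: [-3.132, 0.006, 2.874]
force: [-0.3, 0.2, 0.6]
width: -0.1
```

Request:
{"fn": "play_rows", "kwargs": {"slide": [[0,0,0.5],[0,0,1],[0,0,1.5],[0,0,2],[0,0,2]], "turn": [0,0,0,0,0], "fingers": [0,0,0,0,0]}}

```text
clock: 5.35
eef_pos: [535.2, -246.4, 158.3]
tool_rot: [-3.132, 0.006, 2.874]
force: [-1.9, 0.8, 8.8]
width: 0.3
```

Contact came at z≈159.4, so the cap is about 8.4 mm proud. I'll keep pressing in small steps.

Request:
{"fn": "play_rows", "kwargs": {"slide": [[0,0,1],[0,0,1.5],[0,0,2],[0,0,2.5],[0,0,3]], "turn": [0,0,0,0,0], "fingers": [0,0,0,0,0]}}

```text
clock: 5.98
eef_pos: [535.3, -246.4, 157.2]
tool_rot: [-3.132, 0.007, 2.873]
force: [-4.5, 2.1, 17.0]
width: 0.0
```

Request:
{"fn": "play_rows", "kwargs": {"slide": [[0,0,2],[0,0,2.5],[0,0,3],[0,0,3.5],[0,0,4]], "turn": [0,0,0,0,0], "fingers": [0,0,0,0,0]}}

```text
clock: 6.6
eef_pos: [535.3, -246.4, 155.4]
tool_rot: [-3.133, 0.008, 2.873]
force: [-5.6, 1.7, 19.3]
width: 0.0
```

Request:
{"fn": "play_rows", "kwargs": {"slide": [[0,0,3],[0,0,3.5],[0,0,4],[0,0,4.5],[0,0,5]], "turn": [0,0,0,0,0], "fingers": [0,0,0,0,0]}}

```text
clock: 7.22
eef_pos: [535.3, -246.4, 152.6]
tool_rot: [-3.133, 0.008, 2.873]
force: [-4.9, 2.5, 18.4]
width: -0.4
```

Request:
{"fn": "play_rows", "kwargs": {"slide": [[0,0,3],[0,0,3.5],[0,0,4],[0,0,4.5],[0,0,4.5]], "turn": [0,0,0,0,0], "fingers": [0,0,0,0,0]}}

```text
clock: 7.85
eef_pos: [535.3, -246.5, 150.2]
tool_rot: [-3.133, 0.009, 2.873]
force: [-4.6, 2.3, 17.8]
width: 0.3
```

Request:
{"fn": "play_rows", "kwargs": {"slide": [[0,0,2],[0,0,2.5],[0,0,3],[0,0,3.2],[0,0,3.2]], "turn": [0,0,0,0,0], "fingers": [0,0,0,0,0]}}

```text
clock: 8.48
eef_pos: [535.3, -246.4, 149.2]
tool_rot: [-3.134, 0.01, 2.873]
force: [-4.6, 3.2, 17.7]
width: 0.1
```

Request:
{"fn": "play_rows", "kwargs": {"slide": [[0,0,2],[0,0,2.5],[0,0,2.8],[0,0,3],[0,0,3]], "turn": [0,0,0,0,0], "fingers": [0,0,0,0,0]}}

```text
clock: 9.1
eef_pos: [535.3, -246.4, 148.6]
tool_rot: [-3.134, 0.011, 2.873]
force: [-5.2, 3.6, 19.5]
width: 0.1
```

Request:
{"fn": "play_rows", "kwargs": {"slide": [[0,0,2.3],[0,0,2.6],[0,0,2.9],[0,0,3.2],[0,0,3.2]], "turn": [0,0,0,0,0], "fingers": [0,0,0,0,0]}}

```text
clock: 9.72
eef_pos: [535.3, -246.5, 148.2]
tool_rot: [-3.134, 0.012, 2.873]
force: [-6.0, 3.7, 23.5]
width: 0.2
```

Request:
{"fn": "play_rows", "kwargs": {"slide": [[0,0,2.6],[0,0,2.8],[0,0,3],[0,0,3.1],[0,0,3.1]], "turn": [0,0,0,0,0], "fingers": [0,0,0,0,0]}}

```text
clock: 10.35
eef_pos: [535.3, -246.5, 148.1]
tool_rot: [-3.135, 0.013, 2.872]
force: [-6.7, 3.2, 24.3]
width: -0.1
```

The force rose to 24.3 N, past the 18 N slide level, with almost no travel. Cap top height is 148.1 + 3.0 = 151.1, so it's home. Backing off.

Request:
{"fn": "play_rows", "kwargs": {"slide": [[0,0,-2],[0,0,-6],[0,0,-20],[0,0,-40],[0,0,-40]], "turn": [0,0,0,0,0], "fingers": [0,0,0,0,0]}}

```text
clock: 10.98
eef_pos: [536.0, -246.7, 189.6]
tool_rot: [-3.134, 0.016, 2.872]
force: [-1.0, -0.8, -0.5]
width: 0.1
```

Request:
{"fn": "play_rows", "kwargs": {"slide": [[0,0,0],[0,0,0],[0,0,0],[0,0,0],[0,0,0]], "turn": [0,0,0,0,0], "fingers": [1,1,1,1,1]}}

```text
clock: 11.6
eef_pos: [536.0, -246.6, 189.5]
tool_rot: [-3.134, 0.016, 2.872]
force: [-0.2, 0.7, 0.8]
width: 85.5
```

```bash
python3 -c "
from h import *
s=ctrl.read_state();print(s['eef_pos'],s['tool_rot'],s['force'],s['width'])
for n in ('wrist','side'):
  P=vision.camera_params(n);im,d=vision.get_image(n)
  W=cloud(d,P)
  m=(d>0)&(np.hypot(W[...,0]-535,W[...,1]+246)<16)&(W[...,2]>138)&(W[...,2]<165)
  p=W[m];print(n,len(p),np.percentile(p,[2,50,98],axis=0).round(1).tolist())
  cv2.imwrite(f'pics/{n}4.png',cv2.resize(im[100:210,220:366] if n=='side' else im[140:290,160:360],(800,600),interpolation=cv2.INTER_CUBIC))
print(slide((535,-246.3,129)))
"
```

```text
[ 535.99671788 -246.63792118  189.48084809] [-3.13431039  0.01619821  2.87248449] [-0.18933278  0.68531359  0.77408416] 85.51300994971581
wrist 1025 [[523.8, -257.2, 139.5], [533.8, -246.0, 150.7], [546.4, -235.1, 152.2]]
side 95 [[523.7, -257.5, 138.9], [534.4, -242.4, 149.6], [546.7, -233.9, 152.9]]
[ 2.07209331  0.48022847 60.5335773 ]
```

View pics/wrist4.png

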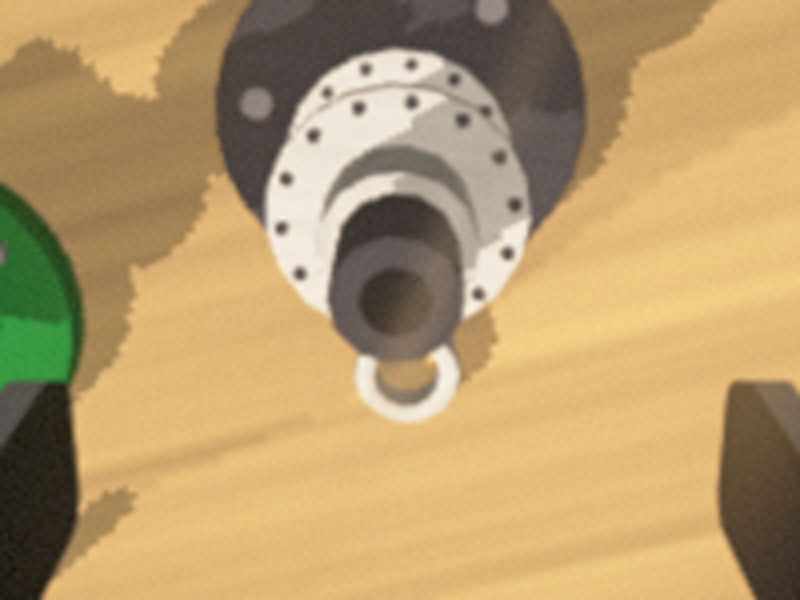

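View pics/side4.png

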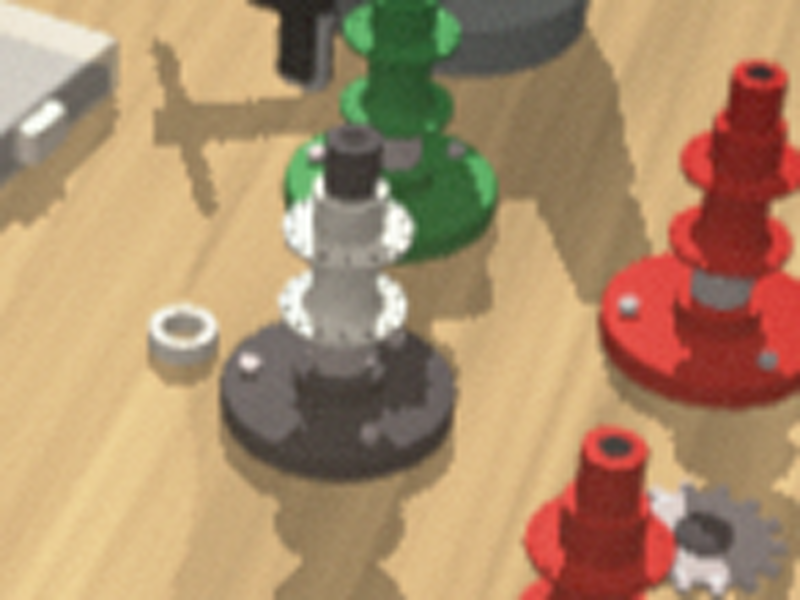

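Cap top now reads about 151 mm, with no axle showing and the cap seated on its shoulder in both views. I'll descend with open fingers, tips staying above the 125 mm shoulder.

Request:
{"fn": "play_rows", "kwargs": {"slide": [[1,0.3,30],[1.5,0.4,50],[2,0.4,61],[2,0.4,61],[2,0.4,61]], "turn": [0,0,0,0,0], "fingers": [1,1,1,1,1]}}

```text
clock: 12.32
eef_pos: [535.7, -246.8, 129.3]
tool_rot: [-3.134, 0.018, 2.872]
force: [0.3, -0.6, 0.7]
width: 85.0
```

```bash
python3 -c "
from h import *
s=ctrl.read_state();print(s['eef_pos'],s['tool_rot'],s['force'],s['width']);print(slide((535,-246.3,128.5)))
"
```

```text
[ 535.6573126  -246.7628325   129.31191769] [-3.13408088  0.01786809  2.87239974] [ 0.26235801 -0.58552397  0.70388238] 85.03849204937987
[0.77111782 0.27733809 0.79620663]
```

Request:
{"fn": "play_rows", "kwargs": {"slide": [[0.8,0.3,0.5],[0.8,0.3,0.5],[0.8,0.3,0.5],[0.8,0.3,0.5],[0.8,0.3,0.5]], "turn": [0,0,0,0,0], "fingers": [0.4,0.4,0.4,0.4,0.4]}}

```text
clock: 12.95
eef_pos: [535.0, -246.3, 128.8]
tool_rot: [-3.134, 0.018, 2.872]
force: [0.7, 0.9, 0.1]
width: 33.7
```

```bash
python3 -c "
from h import *
s=ctrl.read_state();print(s['eef_pos'],s['tool_rot'],s['force'],s['width'])
for n in ('wrist','side'):
  im,d=vision.get_image(n)
  cv2.imwrite(f'pics/{n}5.png',cv2.resize(im[100:210,220:366] if n=='side' else im[140:290,160:360],(800,600),interpolation=cv2.INTER_CUBIC))
"
```

```text
[ 534.97025277 -246.28278923  128.80040746] [-3.13404869  0.01785952  2.87244015] [0.67507698 0.88018766 0.05491428] 33.724480512969514
```

View pics/wrist5.png

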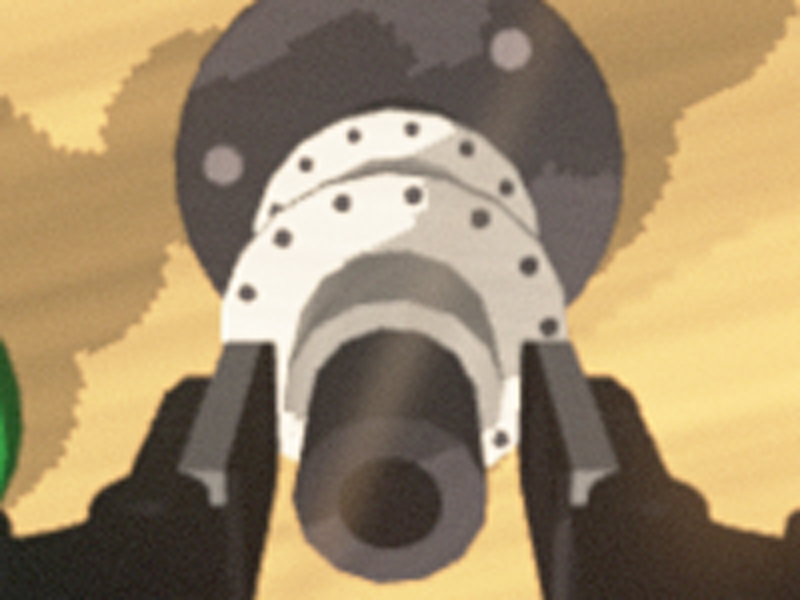

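View pics/side5.png

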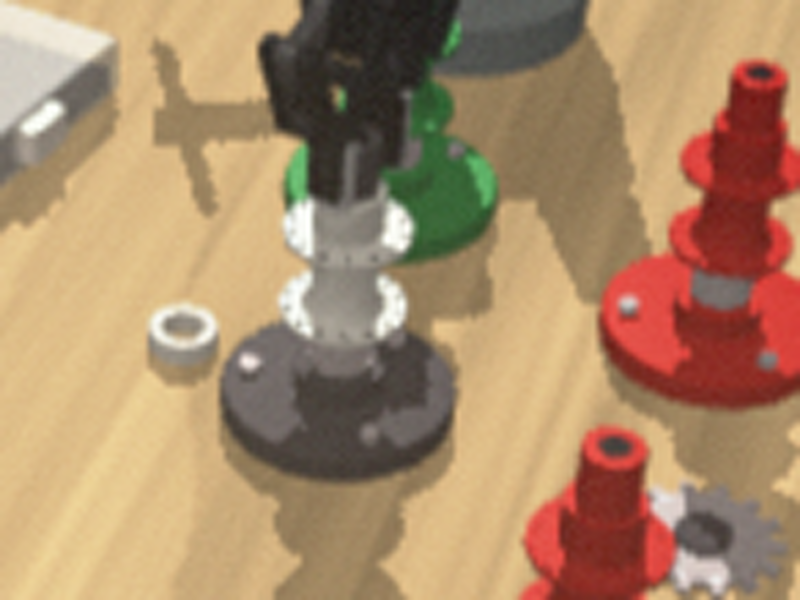

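The cap at (392,490) in the wrist crop is centred between the pads. The tips are clear of the shoulder. Closing.

Request:
{"fn": "play_rows", "kwargs": {"slide": [[0,0,0],[0,0,0],[0,0,0],[0,0,0],[0,0,0]], "turn": [0,0,0,0,0], "fingers": [0.2,0.1,0,0,0]}}

```text
clock: 13.68
eef_pos: [534.8, -247.0, 128.9]
tool_rot: [-3.133, 0.018, 2.872]
force: [-2.4, -3.8, 3.9]
width: 22.6
```

Request:
{"fn": "play_rows", "kwargs": {"slide": [[0,0,-0.5],[0,0,-1],[0,0,-1.5],[0,0,-1.5],[0,0,-1.5]], "turn": [0,0,0,0,0], "fingers": [0,0,0,0,0]}}

```text
clock: 14.3
eef_pos: [534.7, -247.0, 130.0]
tool_rot: [-3.133, 0.018, 2.872]
force: [0.5, -4.2, -6.0]
width: 23.0
```

Request:
{"fn": "play_rows", "kwargs": {"slide": [[0,0,-0.7],[0,0,-1],[0,0,-1.3],[0,0,-1.5],[0,0,-1.5]], "turn": [0,0,0,0,0], "fingers": [0,0,0,0,0]}}

```text
clock: 14.92
eef_pos: [534.7, -247.0, 130.8]
tool_rot: [-3.133, 0.017, 2.872]
force: [2.1, -5.0, -11.1]
width: 22.8
```

Request:
{"fn": "play_rows", "kwargs": {"slide": [[0,0,-0.9],[0,0,-0.9],[0,0,-0.9],[0,0,-0.9],[0,0,-0.9]], "turn": [0,0,0,0,0], "fingers": [0,0,0,0,0]}}

```text
clock: 15.55
eef_pos: [534.6, -246.9, 130.9]
tool_rot: [-3.133, 0.017, 2.872]
force: [1.8, -5.8, -12.7]
width: 23.1
```

```bash
python3 -c "
from h import *
P=vision.camera_params('wrist')
for i in range(3):
  s=ctrl.read_state();print(s['clock'],s['eef_pos'],s['force'],s['width']); im,d=vision.get_image('wrist')
cv2.imwrite('pics/wrist6.png',cv2.resize(im[140:290,160:360],(800,600),interpolation=cv2.INTER_CUBIC))
"
```

```text
15.55 [ 534.63721766 -246.92622604  130.88322101] [  1.78463809  -5.77684625 -12.74789384] 23.14264042772261
15.6 [ 534.66252109 -246.95691528  130.87282003] [  2.94079634  -4.65947713 -12.40110171] 22.919692315673775
15.65 [ 534.64462353 -247.00542893  130.90337456] [  2.5297932   -4.82976879 -11.96027943] 22.852607879138013
```

Holding steady near 12 N. I'll keep it there for another 1.25 s.

Request:
{"fn": "play_rows", "kwargs": {"slide": [[0,0,-0.9],[0,0,-0.9],[0,0,-0.9],[0,0,-0.9],[0,0,-0.9]], "turn": [0,0,0,0,0], "fingers": [0,0,0,0,0]}}

```text
clock: 16.32
eef_pos: [534.7, -247.0, 130.9]
tool_rot: [-3.133, 0.017, 2.872]
force: [2.9, -5.5, -13.4]
width: 22.8
```

Request:
{"fn": "play_rows", "kwargs": {"slide": [[0,0,-0.9],[0,0,-0.9],[0,0,-0.9],[0,0,-0.9],[0,0,-0.9]], "turn": [0,0,0,0,0], "fingers": [0,0,0,0,0]}}

```text
clock: 16.95
eef_pos: [534.6, -247.0, 131.0]
tool_rot: [-3.133, 0.017, 2.872]
force: [2.8, -5.1, -13.1]
width: 22.8
```

View pics/wrist6.png

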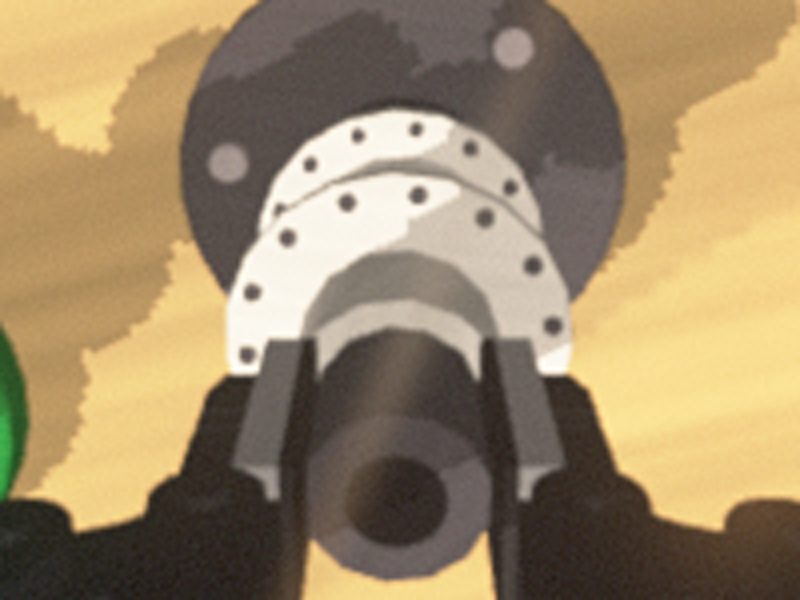

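The pull stayed at 12–13 N for about 2 s with the cap still on its shoulder. Easing the load off, then opening and withdrawing upward.

Request:
{"fn": "play_rows", "kwargs": {"slide": [[0,0,-0.4],[0,0,0.4],[0,0,1],[0,0,1.5],[0,0,1.5]], "turn": [0,0,0,0,0], "fingers": [0,0,0,0,0]}}

```text
clock: 17.58
eef_pos: [534.7, -247.0, 129.8]
tool_rot: [-3.133, 0.017, 2.872]
force: [0.7, -3.9, -3.1]
width: 22.8
```

Request:
{"fn": "play_rows", "kwargs": {"slide": [[0,0,0],[0,0,0],[0,0,0],[0,0,0],[0,0,0]], "turn": [0,0,0,0,0], "fingers": [0.35,0.6,0.8,1,1]}}

```text
clock: 18.2
eef_pos: [534.7, -246.9, 129.8]
tool_rot: [-3.133, 0.017, 2.872]
force: [0.6, -0.1, -0.4]
width: 85.1
```

Request:
{"fn": "play_rows", "kwargs": {"slide": [[0,0,-10],[0,0,-30],[0,0,-60],[0,0,-90],[0,0,-90]], "turn": [0,0,0,0,0], "fingers": [1,1,1,1,1]}}

```text
clock: 18.82
eef_pos: [535.1, -246.6, 222.9]
tool_rot: [-3.132, 0.023, 2.872]
force: [0.2, -0.7, -0.1]
width: 85.4
```

```bash
python3 -c "
from h import *
s=ctrl.read_state();print(s['eef_pos'],s['force'],s['width'])
for n in ('wrist','side','top'):
  P=vision.camera_params(n);im,d=vision.get_image(n);W=cloud(d,P)
  m=(d>0)&(np.hypot(W[...,0]-535,W[...,1]+246)<16)&(W[...,2]>138)&(W[...,2]<165)
  p=W[m];print(n,len(p),np.percentile(p,[2,50,98],axis=0).round(1).tolist() if len(p) else '')
  cv2.imwrite(f'pics/{n}7.png',im if n!='wrist' else cv2.resize(im[120:270,160:360],(800,600),interpolation=cv2.INTER_CUBIC))
"
```

```text
[ 535.10760213 -246.55321363  222.89928121] [ 0.16803218 -0.71807903 -0.12766176] 85.35910034353753
wrist 755 [[523.8, -257.2, 139.6], [534.0, -245.8, 150.7], [546.4, -235.0, 152.2]]
side 98 [[523.4, -257.9, 138.8], [534.2, -242.9, 149.2], [546.5, -233.8, 153.4]]
top 12 [[526.8, -240.2, 140.4], [531.8, -237.7, 147.9], [543.0, -235.1, 154.6]]
```

View pics/wrist7.png

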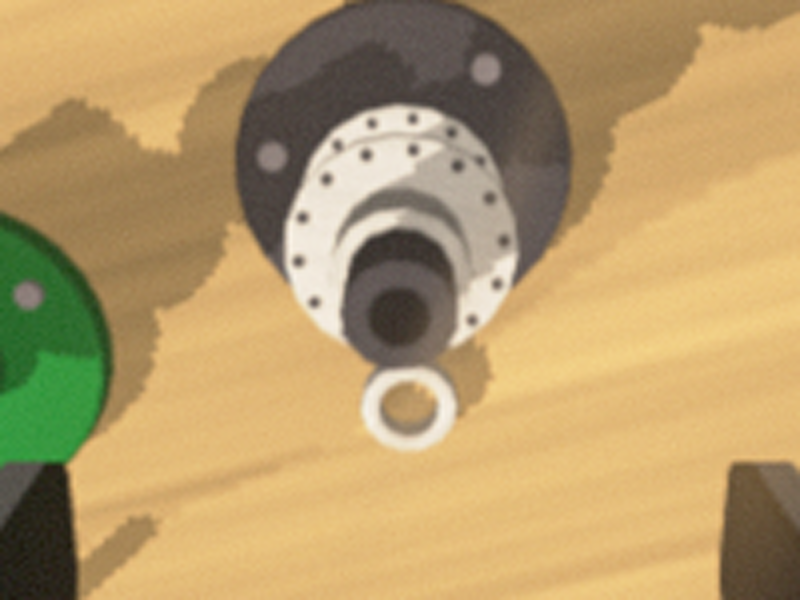

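View pics/side7.png

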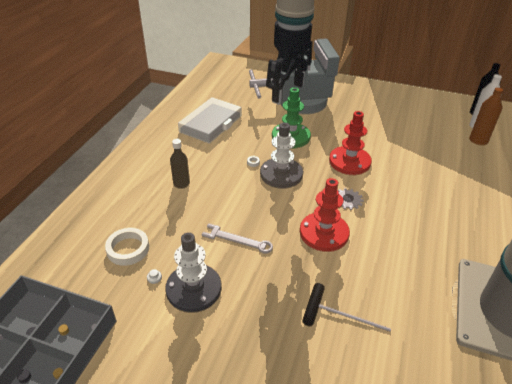

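The cap is still home: its top height is the same as before the tug and no axle shows at (400,300). Everything else is where it started. Handing in.

```bash
python3 -c "
from cell import ctrl
print(ctrl.finish_job())"
```

```text
the job is handed in; nothing more can be done
None
```

The cap on hub a is pressed home and held against the tug. I handed the job in at about 19 s on the robot clock, and it gave no verdict.

- **Press:** I pressed with shut fingers from about 8.4 mm proud. The cap slid at 18–19 N, then the force rose to 24.3 N with almost no further travel. That was the highest reading, though I only read the force at the end of each call.
- **Tug:** I gripped the cap and pulled straight up, holding 12–13.4 N (slightly over 12 N) for about 2 s. The tool rose about 1.5 mm, matching the stand's spring, with no slip. The fingers also put a sideways force of about 5 N on the cap while gripping, which did no visible harm.
- **Release:** I eased the pull to about 3 N, opened the fingers and withdrew upward.
- **Last checks:** The wrist camera gave the same cap-top height before and after the tug (median 150.7 mm), and no axle shows under the cap. The side camera is coarser but agrees within its scatter. The top view was mostly blocked by the gripper, so it confirmed nothing. In the side view, hub b and the other items are where they started.

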